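# Nut driver held ready over the kingpin stack

### The job

Pick up the brass nut driver from the left of the chute, carry it over the chute without it or the robot touching the chute, and hold it ready above the nut of the truck stand whose kingpin carries the two cone bushings, not the stand with the bare kingpin. Hold it upright, socket centred over the nut and about a centimetre above it, turned so that its side arm points out over that stand's forked stop post, never letting the driver or the gripper touch the stands. Finish while still holding it there, steady; leave everything else on the counter where it is.

Things in the scene. Friction and masses are not known exactly. Their poses are not given: they have to be found in the camera images.
- driver: Loose brass nut driver, 100 mm tall, 0.22 to 0.37 kg, standing on its socket mouth. Origin: centre of the mouth (underside); z up its axis, x along its side arm. Socket 30 mm in diameter to 34 mm high, 22 mm neck, then a plain round grip 28 mm in diameter from 42 to 100 mm, grippable at any yaw. The bore is 20 mm wide. Side arm 10 mm wide, 12 to 20 mm above the mouth, reaching 46 mm from the axis.
- side_arm_tip (a point): End of the driver's side arm: 46 mm from the driver's axis along its x, 16 mm above the mouth.
- stack: Target truck stand, fixed, on the -y side of the chute: aluminium base 90 x 52 mm, kingpin dressed with an orange cone bushing, silver ring, second orange bushing, washer and steel hex nut. Origin: on the counter under the kingpin axis, z up; +x runs from the kingpin to the forked stop post. Stack up to 32 mm in diameter; nut top 74 mm above the counter.
- nut_top (a point): Centre of the top face of the target stand's hex nut (16 mm across corners), on the kingpin axis, 74 mm above the counter; nothing of the stack stands higher.
- fork (a point): Middle of the top of the target stand's forked stop post, 38 mm from the kingpin axis along the stand's +x, 84 mm above the counter. The post is 40 mm wide, 10 mm thick; its two prongs (8 mm wide, 24 mm apart) rise from 72 to 84 mm. At the right height the driver's arm hovers clear above the gap.
- bare: The other truck stand, fixed, same base and forked post, but with only a bare steel kingpin 10 mm in diameter, 73 mm high. Not the target. Origin under its kingpin axis, +x towards its post. The two stands may be in either of two places.
- chute: Fixed chute with tin bin and shelf stub between driver and stands; to be crossed from above. Origin on the counter; x runs up the chute, away from the robot. Bin 110 x 110 mm, 75 mm high, x -185 to -75 mm. Trough 76 mm wide, rims from 109 mm high at x -115 mm to 213 mm at x 190 mm. Then a shelf 110 mm wide, top 199 mm high, to x 280 mm.
- riser_pad: Bystander: black riser pad 80 x 56 x 8 mm, lying flat; origin centre of underside.
- wheel_a: Bystander: white skate wheel, 52 mm in diameter, 32 mm high, lying flat; origin centre of underside.
- wheel_b: Bystander: second skate wheel, the same.
- wax: Bystander: pale wax block 65 x 35 x 22 mm; origin centre of underside.
- bearing_jar: Bystander: closed jar 60 mm in diameter, 65 mm high; origin centre of underside.
- spare_nut_block: Bystander: small wood block 70 x 40 x 20 mm with three nuts, 28 mm high in all; origin centre of underside.
- screwdriver: Bystander: screwdriver 190 mm long, lying; about 30 mm high at most.
There are look-alikes about, which are no part of the job. Several things look just like the driver: the one meant starts farthest from the robot's base. Leave any blue look-alike of the stack alone.

How it is judged:
On the way, in this order (a step that is already met when the one before it is completed fails the run):
1. the driver is lifted off the counter by the gripper (height (world z) of driver above 0.04 m and y of driver in the frame of chute above 0.05 m and contact force between driver and the fingers above 1 N), for 0.05 s.
2. the driver passes over the chute (height (world z) of driver above 0.09 m and y of driver in the frame of chute between -0.06 and 0.05 m and x of driver in the frame of chute between -0.25 and 0.28 m), for 0.02 s.
At the end, for the whole second after the job is handed in: Driver held still in the fingers, touching nothing else: mouth 4 to 16 mm above the target nut, within 6 mm of the kingpin axis, upright within 0.12 rad, side arm within 0.2 rad of the direction to the forked post. Bystanders within 15 mm of their starts (z of driver in the frame of stack between 0.078 and 0.09 m and horizontal distance between driver and nut_top below 0.006 m and angle between driver's own z axis and vertical below 0.12 rad and angle between the x axis of driver and the x axis of stack, either way round below 0.2 rad and x of side_arm_tip in the frame of stack above 0.03 m and contact force between driver and the fingers above 1 N and contact force between driver and stack below 0.2 N and linear speed of driver below 0.02 m/s and angular speed of driver below 0.2 rad/s and distance of each of riser_pad, wheel_a, wheel_b, wax, bearing_jar, spare_nut_block, screwdriver from where it was at the start of the episode below 0.015 m); the arm keeps its last pose, push and grip.
It fails at once if the driver or the robot touches the chute, bin or shelf (contact force between any of driver, the arm, the fingers and chute above 0.5 N).
It fails at once if the driver or the robot touches a truck stand (contact force between any of driver, the arm, the fingers and stack above 0.5 N or contact force between any of driver, the arm, the fingers and bare above 0.5 N).
It fails at once if a bystander is moved more than 15 mm (distance of any of riser_pad, wheel_a, wheel_b, wax, bearing_jar, spare_nut_block, screwdriver from where it was at the start of the episode above 0.015 m).
It also fails if it takes over 42 s, if anything falls off the work surface, if the arm or the gripper's body presses on something with over 40 N, if the wrist force passes 120 N, or if a joint passes its speed limit or range.

### The arm

A 6-joint arm with a two-finger parallel gripper is mounted at the origin on the work surface. World frame = base frame: x ahead of the robot, y to its left, z up, the work surface at z = 0. Lengths are in m, angles in rad, forces in N, time in s.
With the tool pointing down it reaches from about 0.375 to 0.925 m from the base axis. Payload 5.7 kg.
Tool frame: the origin (TCP) lies midway between the tips of the shut fingers; the grasp point (between the pads) lies 19 mm behind it; z points along the fingers, y is the line along which they close (so a half turn about z gives the same grasp; the last joint's range is limited). The gripper opens to 88 mm and grips with 3 to 60 N. Pads are 20 mm wide; open, the fingers measure 115 mm over their backs; the gripper's body (75 mm by 178 mm) begins 61 mm behind the grasp point.
Start: joints at [-1.289, 0.359, 1.51, -0, 1.272, -0.115], TCP at [0.232, -0.553, 0.223] pointing down, gripper open.
Joint ranges: [-2.97, 2.97], [-1.01, 2.36], [0.21, 2.38], [-0.96, 4.11], [0.2, 2.71], [-2.98, 2.98]. Speed limits (rad/s): [2.39, 2.39, 3.14, 3.14, 3.14, 3.14].

### API

Orientations are given as a unit quaternion [x, y, z, w].
In Python, from bench import env gives the robot as it stands.
- The arm moves only by the tool play_rows, never from a script. Its arguments are lists of equal length, an entry for each row: "dr": the turn, a rotation vector about the tool's x, y, z in units of pi/2 rad (1.0 is pi/2 rad), a list of three; "offset": the shift along the tool's x, y, z in units of 7.5 cm (1.0 is 7.5 cm), a list of three; "fingers": the opening, from 0 (shut) to 1 (fully open). In form: {"dr": [[ax, ay, az], ...], "offset": [[x, y, z], ...], "fingers": [fingers, ...]}. A call has 1 to 10 rows; each row shifts and turns the commanded pose from where the row before left it, along the tool's axes as they then stand; what a row does not reach is not made up. A row lasts 1/10 s, in which the tool goes at most 50 mm and 8.59 degrees, less where a joint would pass 70% of its speed; a pose out of reach is approached as far as the arm can. A call with a number of a shift or a turn outside -1 to 1 is refused whole. A call with a gripper value outside its range is refused whole. The fingers move at their own pace and stop on an object; the grip force is fixed at half the most. Time passes only in rows, so rows that do not move let the fingers close. It gives the time, the measured TCP pose, the force, the opening and the grip force at its end, in the units of the state.
- env.observe(): the state, without advancing time (a new reading comes with each control period).
- env.snapshot(name): name is "scene" or "top" or "wrist"; returns a dict with "pixels" (400x640x3 uint8, red, green, blue), "camera_matrix" (3x3 intrinsics, pixels), "xyz" and "rotation" of the camera in the world; the wrist camera has in their place "tool_from_camera" (4x4, takes a point from camera to tool coordinates, whose origin is the TCP and whose axes are the flange's). Camera axes: x right, y up, looking along -z (the intrinsics and any distortion apply to the point x, -y, -z); pixel columns grow to the right and rows downward; lengths in m; the calibration is good to about 2 mm. A picture is of the moment at which its call begins: read the wrist's pose just before it. There is no depth.
- env.close_job(): hands the job in; it is judged then, once.
The state is a dict: "time": time; "joint_pos": joint angles; "qvel": joint speeds; "joint_efforts": joint torques, N m; "eef_pos": TCP position; "orientation": TCP orientation; "ft_force": force on the tool from outside, world axes, zero at the start; "torque": the same for the moment, N m; "width": finger opening in m; "grasp_force": force on a finger pad.
Only numpy, scipy, OpenCV 4.12 (cv2) and the standard library are available. Lean on these libraries where they do the work, as an engineer would, in place of code of your own. Each camera call takes 0.05 s, during which the arm holds its last target. There are 200 camera calls.

## Working session

There is one attempt and no reset: what is moved stays moved. The work goes in short steps, Python scripts to look and compute and a tool call to move; the robot and the scene stay as the last step left them, time stands still between calls to the robot, and variables do not carry over. Pictures are saved under pics/ and viewed, at most 10 in all, crops included, and the job is handed in when it is done.

Besides the shell and the picture viewer there is one more tool, called after "Request:" by a JSON object that holds its "api" and its "payload", one argument or row to a line. play_rows: Moves the arm, as the interface text tells. Its arguments: {"type":"object","properties":{"dr":{"type":"array"},"offset":{"type":"array"},"fingers":{"type":"array"}},"required":["dr","offset","fingers"]}

```bash
mkdir -p pics
python3 - <<'E'
from bench import env
import cv2,pickle
for n in("scene","top"):
    s=env.snapshot(n); pickle.dump(s,open(f"pics/{n}.pkl","wb"))
    cv2.imwrite(f"pics/{n}.png",s["pixels"][:,:,::-1])
    print(n,s["camera_matrix"],s["xyz"],s["rotation"],[k for k in s])
o=env.observe();print(o)
E
```

```text
scene [[482.99326084   0.         322.16004078]
 [  0.         482.99326084 206.2089999 ]
 [  0.           0.           1.        ]] [1.42616185 0.5579823  0.86978157] [0.21172717 0.38142199 0.7853605  0.43920127] ['pixels', 'camera_matrix', 'xyz', 'rotation']
top [[511.79116766   0.         324.95632537]
 [  0.         511.79116766 195.76717349]
 [  0.           0.           1.        ]] [0.39513459 0.02686363 1.56614816] [-0.03978556  0.04110277  0.71162108 -0.70023076] ['pixels', 'camera_matrix', 'xyz', 'rotation']
{'time': 0.1, 'joint_pos': array([-1.28910663e+00,  3.59413576e-01,  1.51132529e+00,  8.33865559e-06,
        1.27248316e+00, -1.15102619e-01]), 'qvel': array([ 0.00022797, -0.00306702, -0.00352392,  0.00032642,  0.00053503,
       -0.00087016]), 'joint_efforts': array([-6.23308442e-04, -5.16357958e+01, -2.71406794e+01,  6.75032102e-02,
        2.76315410e-02, -2.42025391e-05]), 'eef_pos': array([ 0.23169839, -0.5527877 ,  0.22190478]), 'orientation': array([ 9.80383868e-01,  1.97095933e-01, -6.38096144e-05, -8.12197152e-04]), 'ft_force': array([-0.09791829, -0.54339508, -0.39854765]), 'torque': array([-0.02509767, -0.00165059, -0.01166633]), 'grasp_force': 0.0, 'width': 0.08790972414840152}
```

View pics/scene.png

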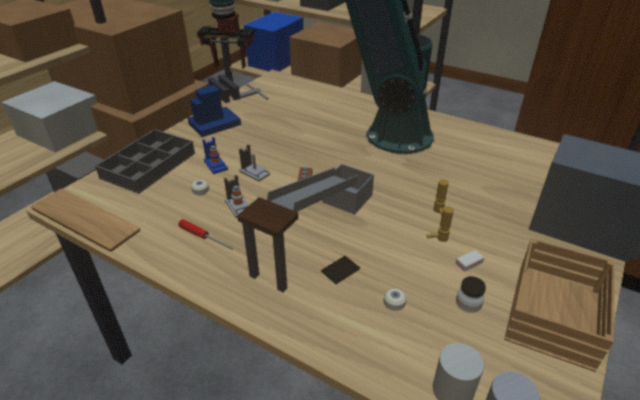

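View pics/top.png

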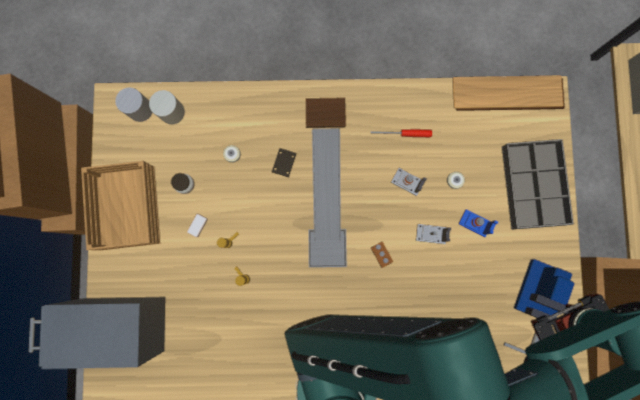

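The top view shows brass drivers at (225,242) and (242,278), and the first is farther from the base. The orange-bushing stand is at (407,180), the bare one at (432,233), and the chute runs along column 327. I'll zoom in on these.

```bash
cat > h.py <<'E'
import numpy as np,cv2,pickle
from scipy.spatial.transform import Rotation as R
def ray(s,u,v,T=None):
    K=s["camera_matrix"];d=np.array([(u-K[0,2])/K[0,0],-(v-K[1,2])/K[1,1],-1.])
    if T is None: return np.array(s["xyz"]),R.from_quat(s["rotation"]).apply(d)
    return T[:3,3],T[:3,:3]@d
def onz(s,u,v,z,T=None):
    o,d=ray(s,u,v,T); return o+d*(z-o[2])/d[2]
def proj(s,p,T=None):
    K=s["camera_matrix"]
    c=R.from_quat(s["rotation"]).inv().apply(np.array(p)-s["xyz"]) if T is None else T[:3,:3].T@(np.array(p)-T[:3,3])
    return K[0,0]*c[0]/-c[2]+K[0,2],K[1,1]*-c[1]/-c[2]+K[1,2]
def tri(*rays):
    A=0;b=0
    for o,d in rays:
        d=d/np.linalg.norm(d);M=np.eye(3)-np.outer(d,d);A=A+M;b=b+M@o
    return np.linalg.solve(A,b)
E
python3 - <<'E'
from h import *
t=pickle.load(open("pics/top.pkl","rb"));s=pickle.load(open("pics/scene.pkl","rb"))
def c(i,x,y,w=50,h=38): return cv2.resize(i["pixels"][y:y+h,x:x+w,::-1],(400,300),interpolation=cv2.INTER_CUBIC)
cv2.imwrite("pics/c1.png",np.vstack([np.hstack([c(t,200,225),c(t,385,160)]),np.hstack([c(s,415,205),c(s,210,172)])]))
for n,u,v,z in [("drv",225,242,.1),("drvB",242,278,.1),("stack",407,180,.074),("bare",432,233,.073),("wheel_b",456,180,.03),("blue",478,222,.07),("bin near",327,267,.075),("shelfL",306,97,.199),("shelfR",345,97,.199),("sd",400,133,.02),("nutblk",382,254,.02)]:
    print(n,onz(t,u,v,z).round(3))
E
```

```text
drv [0.435 0.31  0.1  ]
drvB [0.333 0.261 0.1  ]
stack [ 0.609 -0.22   0.074]
bare [ 0.453 -0.287  0.073]
wheel_b [ 0.613 -0.376  0.03 ]
blue [ 0.483 -0.424  0.07 ]
bin near [0.359 0.02  0.075]
shelfL [0.826 0.071 0.199]
shelfR [ 0.825 -0.037  0.199]
sd [ 0.764 -0.212  0.02 ]
nutblk [ 0.394 -0.146  0.02 ]
```

View pics/c1.png

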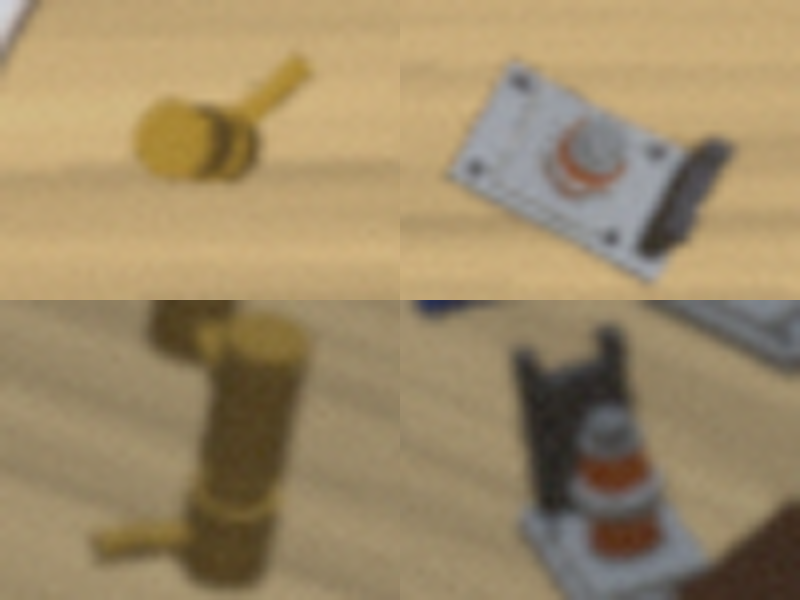

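Run:
```python
from h import *
t=pickle.load(open("pics/top.pkl","rb"));s=pickle.load(open("pics/scene.pkl","rb"))
T=lambda a,b,x,y:(a/8-.5+x,b/8-.5+y)
dt=T(172,140,200,225);ds=T(270,38,415,205)
print("drv z.1",onz(t,*dt,.1),"tri",tri(ray(t,*dt),ray(s,*ds)))
d=onz(t,*dt,.1)
tip=onz(t,*T(303,65,200,225),.016);print("tip",tip,np.linalg.norm((tip-d)[:2]),np.arctan2(*(tip-d)[[1,0]]))
nt=T(198,145,385,160);ns=T(208,112,210,172)
n=onz(t,*nt,.072);print("nut",n,tri(ray(t,*nt),ray(s,*ns)))
f=onz(t,*T(290,195,385,160),.084);print("fork",f,np.linalg.norm((f-n)[:2]),np.arctan2(*(f-n)[[1,0]]))
for a,b in [((115,65),(290,150)),((50,180),(255,278))]:
    p,q=[onz(t,*T(*k,385,160),.01) for k in(a,b)];print("edge",np.arctan2(*(q-p)[[1,0]]),p,q)
p=onz(t,327,267,.075);q=onz(t,325.5,97,.199);print("chute yaw",np.arctan2(*(q-p)[[1,0]]),p,q)
```

```text
drv z.1 [0.43564923 0.32150269 0.1       ] tri [0.43534907 0.32331866 0.09640932]
tip [0.46541409 0.28909052 0.016     ] 0.04400562697628078 -0.8279494873232162
nut [ 0.6167574  -0.22692423  0.072     ] [ 0.61693676 -0.22732108  0.07572503]
fork [ 0.59597901 -0.25785974  0.084     ] 0.03726590012569175 -2.162253402377926
edge -2.047284553928534 [ 0.65758813 -0.20658369  0.01      ] [ 0.62344597 -0.27273074  0.01      ]
edge -2.039324079397713 [ 0.61329398 -0.18017432  0.01      ] [ 0.57417196 -0.25747297  0.01      ]
chute yaw -0.006490478101972157 [0.35948354 0.02014135 0.075     ] [0.82560456 0.01711595 0.199     ]
```

The driver axis is at about (0.4355, 0.322) with its arm at yaw -0.83. The target nut is at about (0.617, -0.227) with the stand at yaw about -2.05. I'll raise and turn first.

Request:
{"api": "play_rows", "payload": {
  "dr": [
    [0,0,-0.09],
    [0,0,-0.09],
    [0,0,-0.09],
    [0,0,-0.09],
    [0,0,-0.09],
    [0,0,-0.09],
    [0,0,-0.09],
    [0,0,-0.09],
    [0,0,-0.09],
    [0,0,-0.09]
  ],
  "offset": [
    [0,0,-0.13],
    [0,0,-0.13],
    [0,0,-0.13],
    [0,0,-0.13],
    [0,0,-0.13],
    [0,0,-0.13],
    [0,0,-0.13],
    [0,0,-0.13],
    [0,0,-0.13],
    [0,0,-0.13]
  ],
  "fingers": [1,1,1,1,1,1,1,1,1,1]
}}

```text
time: 1.1
eef_pos: [0.2317, -0.553, 0.32]
orientation: [0.615, 0.788, 0.0, -0.001]
ft_force: [0.3, -0.0, 0.3]
width: 0.0874
grasp_force: 0.0
```

```bash
cat >> h.py <<'E'
def psi(o):
    x=R.from_quat(o["orientation"]).as_matrix()[:,0];return np.arctan2(x[1],x[0])
def leg(o,p,q,pose=None):
    "tool-axis offset units for world displacement from p to q"
    return R.from_quat(o["orientation"]).inv().apply(np.array(q)-p)/.075
E
python3 - <<'E'
from h import *
from bench import env
o=env.observe();p=o["eef_pos"];print(o["time"],p,psi(o))
a=[.5,-.15,.32];b=[.42,.29,.30]
print(leg(o,p,a),leg(o,a,b))
E
```

```text
1.1 [ 0.23172171 -0.55300549  0.31997811] 1.8163197222252432
[4.34280557 4.77585155 0.00482596] [5.94965643 0.39131664 0.27409189]
```

Request:
{"api": "play_rows", "payload": {
  "dr": [
    [0,0,0],
    [0,0,0],
    [0,0,0],
    [0,0,0],
    [0,0,0],
    [0,0,0],
    [0,0,0],
    [0,0,0],
    [0,0,0],
    [0,0,0]
  ],
  "offset": [
    [0.43,0.48,0],
    [0.43,0.48,0],
    [0.43,0.48,0],
    [0.43,0.48,0],
    [0.43,0.48,0],
    [0.43,0.48,0],
    [0.43,0.48,0],
    [0.43,0.48,0],
    [0.43,0.48,0],
    [0.43,0.48,0]
  ],
  "fingers": [1,1,1,1,1,1,1,1,1,1]
}}

```text
time: 2.1
eef_pos: [0.5055, -0.1527, 0.3199]
orientation: [0.617, 0.787, -0.0, -0.0]
ft_force: [1.9, -1.1, -0.1]
width: 0.0881
grasp_force: 0.0
```

Request:
{"api": "play_rows", "payload": {
  "dr": [
    [0,0,0],
    [0,0,0],
    [0,0,0],
    [0,0,0],
    [0,0,0],
    [0,0,0],
    [0,0,0],
    [0,0,0],
    [0,0,0],
    [0,0,0]
  ],
  "offset": [
    [0.58,0.04,0],
    [0.58,0.04,0],
    [0.58,0.04,0],
    [0.58,0.04,0],
    [0.58,0.04,0],
    [0.58,0.04,0],
    [0.58,0.04,0],
    [0.58,0.04,0],
    [0.58,0.04,0.1],
    [0.58,0.04,0.1]
  ],
  "fingers": [1,1,1,1,1,1,1,1,1,1]
}}

```text
time: 3.1
eef_pos: [0.4302, 0.2768, 0.305]
orientation: [0.617, 0.787, 0.0, 0.0]
ft_force: [0.5, -0.4, -0.1]
width: 0.0876
grasp_force: 0.0
```

Run:
```python
from h import *
from bench import env
o=env.observe();s=env.snapshot("wrist");pickle.dump((o,s),open("pics/w1.pkl","wb"))
cv2.imwrite("pics/w1.png",s["pixels"][:,:,::-1])
print(o["time"],o["eef_pos"],psi(o),s["tool_from_camera"])
T=np.eye(4);T[:3,:3]=R.from_quat(o["orientation"]).as_matrix();T[:3,3]=o["eef_pos"];T=T@s["tool_from_camera"]
print(proj(s,[.4355,.322,.1],T),proj(s,[.4355,.322,0],T))
```

```text
3.1 [0.43015398 0.27677499 0.30498344] 1.8106034097928103 [[ 6.80579375e-04  9.69786027e-01  2.43956141e-01  6.64040726e-02]
 [ 9.99999663e-01 -5.48142834e-04 -6.10756851e-04 -5.50772706e-04]
 [-4.58580649e-04  2.43956475e-01 -9.69786073e-01 -1.62148566e-01]
 [ 0.00000000e+00  0.00000000e+00  0.00000000e+00  1.00000000e+00]]
(np.float64(335.3858688382377), np.float64(144.9257698485812)) (np.float64(332.39043181096287), np.float64(140.4857945585384))
```

View pics/w1.png

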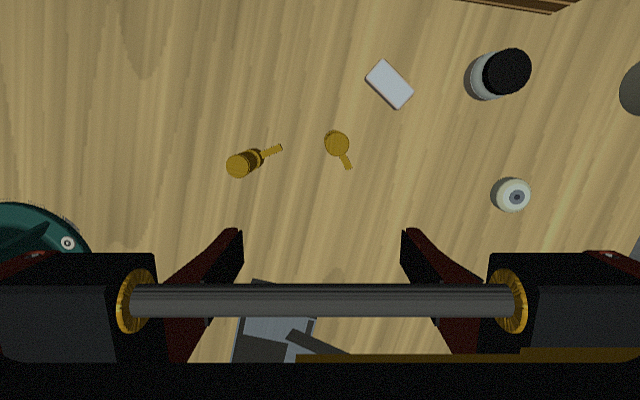

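The target driver's top is at (337,143), seen end-on with its arm tip at about (349,168). The look-alike is at (240,163). I'll refine with a mask.

Run:
```python
from h import *
o,s=pickle.load(open("pics/w1.pkl","rb"))
T=np.eye(4);T[:3,:3]=R.from_quat(o["orientation"]).as_matrix();T[:3,3]=o["eef_pos"];T=T@s["tool_from_camera"]
hsv=cv2.cvtColor(s["pixels"],cv2.COLOR_RGB2HSV)
m=cv2.inRange(hsv,(15,150,40),(35,255,255));x0,y0=315,120;c=m[y0:185,x0:370]
c=cv2.morphologyEx(c,cv2.MORPH_CLOSE,np.ones((3,3)))
n,l,st,ce=cv2.connectedComponentsWithStats(c);k=1+st[1:,4].argmax();c=(l==k).astype(np.uint8)
op=cv2.morphologyEx(c,cv2.MORPH_OPEN,cv2.getStructuringElement(2,(17,17)))
M=cv2.moments(op,True);u,v=M["m10"]/M["m00"]+x0,M["m01"]/M["m00"]+y0
print(st[k],u,v,op.sum(), np.sqrt(op.sum()/np.pi))
d=onz(s,u,v,.1,T);print("drv",d)
arm=c&~cv2.dilate(op,np.ones((5,5)));ys,xs=np.nonzero(arm);P=np.array([onz(s,a+x0,b+y0,.018,T)[:2] for a,b in zip(xs,ys)])
q=P.mean(0);w=np.linalg.svd(P-q)[2][0];w*=np.sign(w@(q-d[:2]))
print(len(P),"yaw",np.arctan2(*(q-d[:2])[::-1]),"dir",np.arctan2(w[1],w[0]),np.linalg.norm(P-d[:2],axis=1).max())
p=o["eef_pos"]; print(leg(o,p,[d[0],d[1],.061]))
```

```text
[  9  10  28  40 620] 335.9758064516129 142.72177419354838 496 12.565098628628435
drv [0.43553783 0.32461156 0.1       ]
94 yaw -0.8184274205127743 dir -0.7905126621166215 0.04768807791557332
[0.60231174 0.22033961 3.25321083]
```

Request:
{"api": "play_rows", "payload": {
  "dr": [
    [0,0,0],
    [0,0,0],
    [0,0,0],
    [0,0,0],
    [0,0,0],
    [0,0,0],
    [0,0,0],
    [0,0,0],
    [0,0,0],
    [0,0,0]
  ],
  "offset": [
    [0.3,0.11,0],
    [0.3,0.11,0],
    [0,0,0.4],
    [0,0,0.4],
    [0,0,0.4],
    [0,0,0.4],
    [0,0,0.45],
    [0,0,0.45],
    [0,0,0.45],
    [0,0,0.3]
  ],
  "fingers": [1,1,1,1,1,1,1,1,1,1]
}}

```text
time: 4.15
eef_pos: [0.4349, 0.3217, 0.0591]
orientation: [0.617, 0.787, -0.001, -0.001]
ft_force: [-0.7, -0.0, -0.7]
width: 0.0879
grasp_force: 0.0
```

Request:
{"api": "play_rows", "payload": {
  "dr": [
    [0,0,0],
    [0,0,0],
    [0,0,0],
    [0,0,0],
    [0,0,0],
    [0,0,0],
    [0,0,0],
    [0,0,0],
    [0,0,0],
    [0,0,0]
  ],
  "offset": [
    [0,0,0],
    [0,0,0],
    [0,0,0],
    [0,0,0],
    [0,0,0],
    [0,0,0],
    [0,0,0],
    [0,0,0],
    [0,0,0],
    [0,0,0]
  ],
  "fingers": [0.6,0.4,0.3,0.2,0.1,0,0,0,0,0]
}}

```text
time: 5.15
eef_pos: [0.4363, 0.3228, 0.0616]
orientation: [0.617, 0.787, 0.0, -0.0]
ft_force: [-1.3, 0.0, 2.8]
width: 0.0275
grasp_force: 30.0
```

Request:
{"api": "play_rows", "payload": {
  "dr": [
    [0,0,0],
    [0,0,0],
    [0,0,0],
    [0,0,0],
    [0,0,0],
    [0,0,0],
    [0,0,0],
    [0,0,0],
    [0,0,0],
    [0,0,0]
  ],
  "offset": [
    [0,0,-0.1],
    [0,0,-0.2],
    [0,0,-0.3],
    [0,0,-0.4],
    [0,0,-0.4],
    [0,0,-0.4],
    [0,0,-0.4],
    [0,0,-0.4],
    [0,0,-0.4],
    [0,0,-0.2]
  ],
  "fingers": [0,0,0,0,0,0,0,0,0,0]
}}

```text
time: 6.15
eef_pos: [0.4366, 0.323, 0.3043]
orientation: [0.617, 0.787, 0.001, 0.001]
ft_force: [0.4, 0.7, -2.5]
width: 0.0277
grasp_force: 29.9
```

Request:
{"api": "play_rows", "payload": {
  "dr": [
    [0,0,0.08],
    [0,0,0.08],
    [0,0,0.08],
    [0,0,0.08],
    [0,0,0.08],
    [0,0,0.08],
    [0,0,0.08],
    [0,0,0.08],
    [0,0,0.08],
    [0,0,0.066]
  ],
  "offset": [
    [0,0,0],
    [0,0,0],
    [0,0,0],
    [0,0,0],
    [0,0,0],
    [0,0,0],
    [0,0,0],
    [0,0,0],
    [0,0,0],
    [0,0,0]
  ],
  "fingers": [0,0,0,0,0,0,0,0,0,0]
}}

```text
time: 7.15
eef_pos: [0.4355, 0.3223, 0.3012]
orientation: [0.96, 0.282, -0.001, 0.0]
ft_force: [0.9, 0.3, -2.7]
width: 0.0277
grasp_force: 29.9
```

Run:
```python
from h import *
from bench import env
o=env.observe();s=env.snapshot("scene");w=env.snapshot("wrist");p=o["eef_pos"];print(o["time"],p,psi(o),o["grasp_force"])
cv2.imwrite("pics/s2.png",cv2.resize(np.vstack([s["pixels"][20:220,330:630],w["pixels"][200:400,160:460]])[:,:,::-1],(450,600)))
print(proj(s,[p[0],p[1],p[2]-.061]))
print(leg(o,p,[.617,-.227,p[2]]))
```

```text
7.15 [0.43546932 0.3223029  0.30118866] 0.5709489908011902 29.946187734603882
(np.float64(456.9497191886279), np.float64(161.92381275520452))
[-1.92162937e+00  7.47042587e+00  1.01741012e-03]
```

View pics/s2.png

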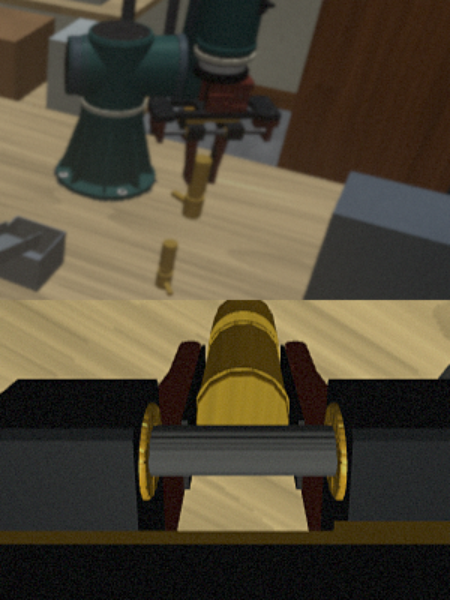

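The driver is held upright at pictured (195,185) with its arm turned. I'll carry it over the chute to a spot beside the stand where the wrist camera can see the nut.

Request:
{"api": "play_rows", "payload": {
  "dr": [
    [0,0,0],
    [0,0,0],
    [0,0,0],
    [0,0,0],
    [0,0,0],
    [0,0,0],
    [0,0,0],
    [0,0,0],
    [0,0,0],
    [0,0,0]
  ],
  "offset": [
    [-0.05,0.12,0],
    [-0.1,0.24,0],
    [-0.15,0.36,0],
    [-0.2,0.48,0],
    [-0.2,0.48,0],
    [-0.2,0.48,0],
    [-0.2,0.48,0],
    [-0.2,0.48,0],
    [-0.2,0.48,0],
    [-0.2,0.48,0]
  ],
  "fingers": [0,0,0,0,0,0,0,0,0,0]
}}

```text
time: 8.25
eef_pos: [0.4954, -0.0055, 0.3015]
orientation: [0.958, 0.285, -0.0, 0.0]
ft_force: [0.9, 0.4, -2.1]
width: 0.0277
grasp_force: 29.9
```

Request:
{"api": "play_rows", "payload": {
  "dr": [
    [0,0,0],
    [0,0,0],
    [0,0,0],
    [0,0,0],
    [0,0,0],
    [0,0,0],
    [0,0,0],
    [0,0,0],
    [0,0,0],
    [0,0,0]
  ],
  "offset": [
    [-0.2,0.48,0],
    [-0.2,0.48,0],
    [-0.2,0.48,0],
    [-0.2,0.48,0],
    [-0.2,0.48,0],
    [-0.2,0.48,0],
    [-0.15,0.36,0],
    [-0.1,0.24,0],
    [-0.05,0.12,0],
    [0,0,0]
  ],
  "fingers": [0,0,0,0,0,0,0,0,0,0]
}}

```text
time: 9.25
eef_pos: [0.5484, -0.2917, 0.3011]
orientation: [0.959, 0.284, -0.0, -0.0]
ft_force: [0.2, 0.3, -2.2]
width: 0.0278
grasp_force: 29.9
```

Run:
```python
from h import *
from bench import env
o=env.observe();s=env.snapshot("wrist");pickle.dump((o,s),open("pics/w3.pkl","wb"));p=o["eef_pos"];print(o["time"],p,psi(o),o["grasp_force"])
cv2.imwrite("pics/w3.png",s["pixels"][:,:,::-1])
T=np.eye(4);T[:3,:3]=R.from_quat(o["orientation"]).as_matrix();T[:3,3]=o["eef_pos"];T=T@s["tool_from_camera"]
print(proj(s,[.617,-.227,.074],T))
```

```text
9.25 [ 0.5483642  -0.29171381  0.30109575] 0.575551670396684 29.948756396770477
(np.float64(307.6589311420358), np.float64(100.67980927748906))
```

View pics/w3.png

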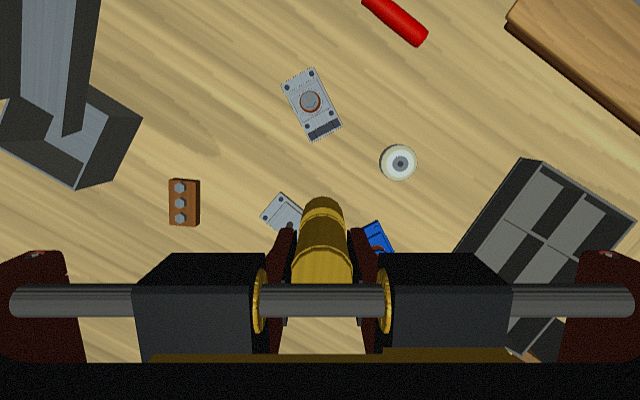

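The nut is at (311,101), with the fork at (324,130). I'll zoom in there and on the driver.

Run:
```python
from h import *
o,s=pickle.load(open("pics/w3.pkl","rb"));im=s["pixels"][:,:,::-1]
a=cv2.resize(im[60:146,272:352],(560,602)[::1],interpolation=cv2.INTER_CUBIC)[:600]
b=cv2.resize(im[190:296,280:364],(238,300),interpolation=cv2.INTER_CUBIC)
cv2.imwrite("pics/c3.png",np.hstack([a,np.vstack([b,b*0])]))
```

```text
(no output)
```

View pics/c3.png

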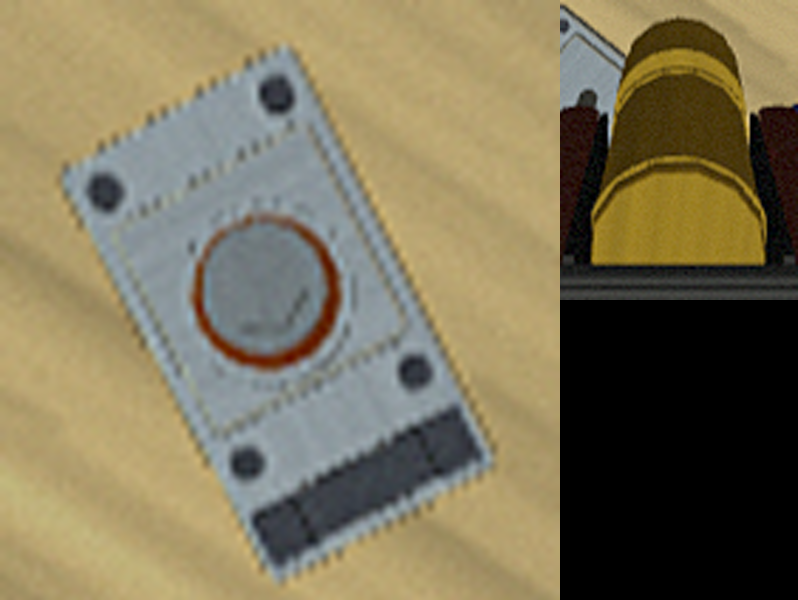

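Run:
```python
from h import *
o,s=pickle.load(open("pics/w3.pkl","rb"))
T=np.eye(4);T[:3,:3]=R.from_quat(o["orientation"]).as_matrix();T[:3,3]=o["eef_pos"];T=T@s["tool_from_camera"]
f=lambda x,y,z:onz(s,x/7-.5+272,y/7-.5+60,z,T)
n=f(265,283,.066);print("nut",n)
for a,b in [((275,93),(413,370)),((105,190),(246,462)),((65,175),(275,578)),((290,48),(492,462))]:
    d=f(*b,.01)-f(*a,.01);print("yaw",np.arctan2(d[1],d[0]),np.linalg.norm(d))
fk=f(373,487,.075);print("fork",fk,np.linalg.norm((fk-n)[:2]),np.arctan2(*(fk-n)[[1,0]]))
# driver held: project grip top edges / axis expected
p=o["eef_pos"];Rm=R.from_quat(o["orientation"]).as_matrix()
for z in(.039,-.061):print("axis proj",z,proj(s,p+[0,0,z],T))
hsv=cv2.cvtColor(s["pixels"],cv2.COLOR_RGB2HSV);m=cv2.inRange(hsv,(15,150,30),(35,255,255))
for r in(200,205,225,235,270,280):
    c=np.nonzero(m[r,280:365])[0]+280;print(r,c.min(),c.max(),(c.min()+c.max())/2)
print("to go above",leg(o,p,[n[0],n[1],p[2]]))
```

```text
nut [ 0.61914233 -0.22767757  0.066     ]
yaw -2.081661424850913 0.05855977090586491
yaw -2.0840518988660373 0.05860308052300162
yaw -2.084626869604566 0.08777197699147506
yaw -2.0870565139857984 0.08773599208061023
fork [ 0.60051102 -0.26220855  0.075     ] 0.03923664822695157 -2.0655837064877547
axis proj 0.039 (np.float64(321.9707572030845), np.float64(279.5052942446827))
axis proj -0.061 (np.float64(321.8348629211393), np.float64(214.6160752747398))
200 311 333 322.0
205 306 338 322.0
225 300 344 322.0
235 287 345 316.0
270 291 352 321.5
280 291 352 321.5
to go above [ 1.25639988e+00 -2.02601874e-01 -2.52197517e-05]
```

Request:
{"api": "play_rows", "payload": {
  "dr": [
    [0,0,0],
    [0,0,0],
    [0,0,0],
    [0,0,0],
    [0,0,0],
    [0,0,0.025],
    [0,0,0],
    [0,0,0]
  ],
  "offset": [
    [0.15,-0.02,0],
    [0.3,-0.05,0],
    [0.35,-0.06,0],
    [0.3,-0.05,0],
    [0.15,-0.02,0],
    [0,0,0],
    [0,0,0.4],
    [0,0,0.4]
  ],
  "fingers": [0,0,0,0,0,0,0,0]
}}

```text
time: 10.1
eef_pos: [0.62, -0.2266, 0.2421]
orientation: [0.964, 0.266, 0.001, 0.001]
ft_force: [0.8, -0.2, -2.4]
width: 0.0276
grasp_force: 29.9
```

Run:
```python
from h import *
from bench import env
o,s=pickle.load(open("pics/w3.pkl","rb"))
T=np.eye(4);T[:3,:3]=R.from_quat(o["orientation"]).as_matrix();T[:3,3]=o["eef_pos"];T=T@s["tool_from_camera"]
p=o["eef_pos"];x=R.from_quat(o["orientation"]).as_matrix()[:,0]
for r,z in((.015,-.061),(.015,-.027),(.014,.039)):
  print("far edge",proj(s,p+x*r+[0,0,z],T), proj(s,p+x*(r+.002)+[0,0,z],T))
hsv=cv2.cvtColor(s["pixels"],cv2.COLOR_RGB2HSV);m=cv2.inRange(hsv,(15,110,20),(35,255,255))
print(np.nonzero(m[150:260,322])[0].min()+150, s["pixels"][190:260:1,322].sum(1))
o=env.observe();p=o["eef_pos"];print(o["time"],p,psi(o),leg(o,p,[.619,-.2277,.1455]))
```

```text
far edge (np.float64(321.85490649044016), np.float64(195.07652996890948)) (np.float64(321.8576274390446), np.float64(192.42400347859694))
far edge (np.float64(321.8902447962282), np.float64(207.04857893901993)) (np.float64(321.8935132071034), np.float64(203.97813595087374))
far edge (np.float64(322.0066784088316), np.float64(249.5842227360658)) (np.float64(322.0119620218631), np.float64(245.1831632490033))
196 [407 420 418 417 425 416 274  96 148 130 149 128 139 144 153 130 113 265
 342 330 316 347 325 227 253 313 195 151 129 124 131 160 140 162 124 164
 148 145 138 132 160 131 134 145 143 138 139 140 131 140 139 136 145 149
 128 259 296 215 139 140 177 299 328 319 333 318 326 306 303 302]
10.1 [ 0.61998558 -0.2265661   0.24211458] 0.5382034917486759 [-0.02111861  0.00306742  1.28817344]
```

Request:
{"api": "play_rows", "payload": {
  "dr": [
    [0,0,0],
    [0,0,0],
    [0,0,0],
    [0,0,0],
    [0,0,0],
    [0,0,0],
    [0,0,0],
    [0,0,0]
  ],
  "offset": [
    [-0.02,0,0.2],
    [0,0,0.2],
    [0,0,0.2],
    [0,0,0.18],
    [0,0,0.15],
    [0,0,0.1],
    [0,0,0.05],
    [0,0,0]
  ],
  "fingers": [0,0,0,0,0,0,0,0]
}}

```text
time: 10.9
eef_pos: [0.6176, -0.2281, 0.1601]
orientation: [0.964, 0.265, -0.0, -0.0]
ft_force: [-0.3, -0.8, -2.6]
width: 0.0274
grasp_force: 29.9
```

Run:
```python
from h import *
from bench import env
o=env.observe();p=o["eef_pos"];s=env.snapshot("scene");t=env.snapshot("top");print(o["time"],p,psi(o),leg(o,p,[.619,-.2277,.1455]))
pickle.dump((o,s,t),open("pics/f.pkl","wb"))
print(proj(s,[.619,-.2277,.074]))
a=cv2.resize(s["pixels"][135:225,190:280],(600,600),interpolation=cv2.INTER_CUBIC)
cv2.imwrite("pics/f.png",a[:,:,::-1])
```

```text
10.9 [ 0.61762787 -0.22810322  0.1600583 ] 0.5366581426327425 [0.01852834 0.00483923 0.19410261]
(np.float64(235.4334459432037), np.float64(186.3863735478728))
```

View pics/f.png

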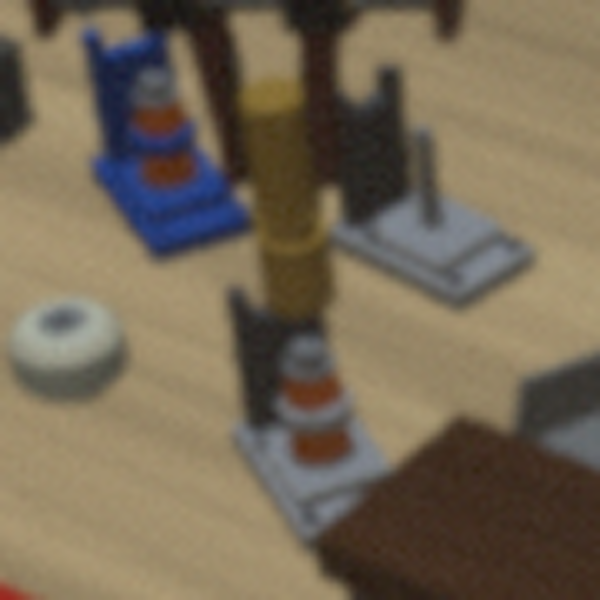

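Run:
```python
from h import *
o,s,t=pickle.load(open("pics/f.pkl","rb"));p=o["eef_pos"]
hsv=cv2.cvtColor(s["pixels"],cv2.COLOR_RGB2HSV);m=cv2.inRange(hsv,(12,130,20),(35,255,255))[135:225,190:280]
n,l,st,c=cv2.connectedComponentsWithStats(m);k=1+st[1:,4].argmax();print(st[k]+[190,135,0,0,0])
ys,xs=np.nonzero(l==k);D=[]
for y in range(ys.min(),ys.max()+1):
    q=xs[ys==y];D.append((y+135,(q.min()+q.max())/2+190,q.size))
D=np.array(D);print(D[::3])
for z in(.039,-.061):print("axis pred",proj(s,p+[0,0,z]))
a=np.array(s["xyz"])-p;a[2]=0;a/=np.linalg.norm(a)
print("near rim pred",proj(s,p+a*.015+[0,0,-.061]))
# visible ring at top of socket? nut:
print("nut pred",proj(s,[.619,-.2277,.074]),"nut seen ~",190+306/6.667-.5,135+345/6.667-.5)
```

```text
[224 146  15  36 326]
[[146.  236.    1. ]
 [149.  230.5  12. ]
 [152.  229.5  11. ]
 [155.  231.5  10. ]
 [158.  231.   11. ]
 [161.  232.5  10. ]
 [164.  232.5   8. ]
 [167.  233.    9. ]
 [170.  233.5  10. ]
 [173.  233.5   8. ]
 [176.  234.5   8. ]
 [179.  234.5   8. ]]
axis pred (np.float64(230.28358886504998), np.float64(147.83200087085703))
axis pred (np.float64(234.6134792592502), np.float64(178.78431665056388))
near rim pred (np.float64(235.04054665384734), np.float64(181.83721722155607))
nut pred (np.float64(235.4334459432037), np.float64(186.3863735478728)) nut seen ~ 235.39770511474427 186.24741262936854
```

Request:
{"api": "play_rows", "payload": {
  "dr": [
    [0,0,0],
    [0,0,0],
    [0,0,0],
    [0,0,0],
    [0,0,0],
    [0,0,0],
    [0,0,0],
    [0,0,0],
    [0,0,0],
    [0,0,0]
  ],
  "offset": [
    [0.02,0,0.05],
    [0,0,0.05],
    [0,0,0.05],
    [0,0,0.05],
    [0,0,0],
    [0,0,0],
    [0,0,0],
    [0,0,0],
    [0,0,0],
    [0,0,0]
  ],
  "fingers": [0,0,0,0,0,0,0,0,0,0]
}}

```text
time: 12.0
eef_pos: [0.6191, -0.2275, 0.1455]
orientation: [0.964, 0.265, 0.0, 0.0]
ft_force: [-0.2, -0.3, -3.6]
width: 0.0279
grasp_force: 29.9
```

Run:
```python
from h import *
from bench import env
o=env.observe();p=o["eef_pos"];w=env.snapshot("wrist");s=env.snapshot("scene");print(o["time"],p,psi(o),leg(o,p,[.619,-.2277,.1455]),o["qvel"].round(3))
o=env.observe();print(o["eef_pos"])
a=cv2.resize(s["pixels"][150:210,210:270],(500,500),interpolation=cv2.INTER_CUBIC)
b=cv2.resize(w["pixels"][150:290,250:334+56],(300,300))
cv2.imwrite("pics/g.png",np.hstack([a,np.vstack([b,b[:200]*0])])[:,:,::-1])
```

```text
12.0 [ 0.61909937 -0.22747991  0.14552426] 0.5365984405839036 [-0.00263897  0.00184472  0.00032322] [ 0.001 -0.001 -0.001 -0.     0.    -0.   ]
[ 0.61906968 -0.22744151  0.14544575]
```

View pics/g.png

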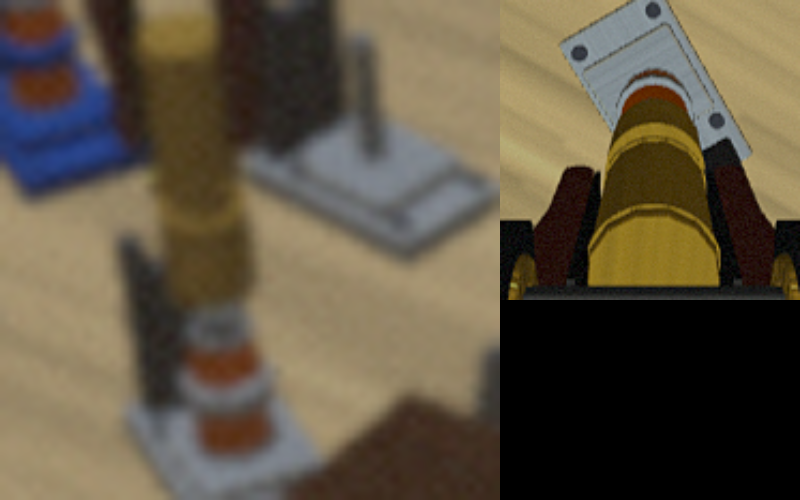

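The socket sits over the nut with a gap. In the crop the mouth is at (205,305) and the nut at (218,325), and the wrist view shows it centred with the arm hidden on the fork side. I'm handing it in.

```bash
python3 -c "
from bench import env
print(env.close_job())"
```

```text
the job is handed in; nothing more can be done
None
```

The job is handed in: the driver is held steady and upright about 10 mm above the bushing stand's nut, centred to about 1–2 mm; the side arm was hidden in the last views, so its direction over the fork rests on the earlier yaw measurements, and no verdict was returned.

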